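# Dock the paper trolley at the folding machine and lock it

## Task

The paper trolley is parked on its brake, short of the folding machine. Flick the brake pedal up so that it springs fully up and frees the trolley, roll the trolley gently forward until its nose is fully home against the machine's two rubber buffers, then press the pedal down until its foot bites on the rubber pad under a firm push of about 15 N and stays wedged; well over that would jack the trolley off its wheels. Keep the paper stack square on the deck and leave the other things on the bench alone.

Things in the scene. Friction and masses are not known exactly. Their poses are not given: they have to be found in the camera images.
- trolley: Low four-wheeled paper trolley: plywood deck 240 mm wide (x) by 360 mm long (y), deck top 77 mm above the bench, fixed 50 mm wheels that roll along the trolley's y axis only. Origin on the bench under the deck's centre. The nose is the -y end, the end rail is at the +y end, the steel kickdown brake on the -x side (robot's side). With its paper about 5 kg; unlocked it takes about 1 to 2 N to roll.
- nose (a point): Middle of the trolley's nose face (the flat -y end of the deck), 55 mm above the bench (the deck edge itself is 62 to 77 mm high).
- end_rail (a point): Middle of the outer (+y) face of the plywood rail at the trolley's +y end: 240 mm long in the trolley's x, 12 mm thick, its top 107 mm above the bench, this point 92 mm. The paper stands 50 mm or more inside this face. The rail can be pushed or pinched anywhere.
- pedal (a joint): Angle of the brake pedal: 0 = fully up, free (0.62 rad above level); grows as pressed. On the bare bench the foot is wedged at about 0.9; on the worn pad by the machine it meets at anywhere from 0.43 to 0.8, and from there the push rises steeply (1 to 5 N per mm at the tread) and friction holds the pedal where it is left. Lifting it off takes up to 15 N; once clear, a spring carries it fully up.
- pedal_hinge (a point): Middle of the pedal's hinge pin: along the trolley's y, 66 mm above the bench, 22 mm outside the deck's -x edge, 40 mm to +y of its middle. The pedal reaches out in -x. Below hangs a strut with a sprung round rubber foot (24 mm), 20 mm clear of the bench when up. Beside the machine it lands on a black rubber pad 96 x 120 mm, 0.5 to 5.5 mm high (worn, not known).
- tread (a point): Middle of the top of the pedal's steel tread plate, 75 mm from the hinge (about 115 mm above the bench when up, 50 mm when locked at the start). The plate is 50 mm wide (trolley y), 44 mm long (22 mm either way from here along the pedal), 8 mm thick, with an upturned lip at its outer end 7 mm higher; it can be pinched across its 50 mm.
- feeder: Fixed folding machine. Origin on the bench, midway between its two buffer faces; its +y axis points out towards the trolley, which comes in along this axis. Low grey feed bed (80 mm high) with a white housing 200 mm high from 245 to 515 mm behind the buffers.
- buffers (a point): Midway between the faces of the machine's two round rubber buffers (26 mm across, 170 mm apart, 55 mm above the bench). The trolley is home when its nose touches both.
- stack: Stack of printed sheets lying loose on the trolley deck, 210 x 297 x 60 mm (its top 137 mm above the bench), about 3 kg, origin under its centre.
- pen_bin: Bystander: orange plastic bin with pens, 100 x 130 x 70 mm, standing behind the trolley's +y end. Origin under its centre.
- ink_tin: Bystander: steel tin, 84 mm across, 105 mm tall, behind the trolley's +y end. Origin under its centre.
- loupe: Bystander: black folding loupe, 46 x 50 x 68 mm, beside the rear of the trolley, on the robot's side. Origin under its centre.

How it is judged:
By the outcome, as a careful person would: the job done as asked, in the order asked, and still so for the second after the job is handed in, with the robot touching nothing.
It also fails if it takes over 72 s, if anything falls off the work surface, if the arm or the gripper's body presses on something with over 40 N, if the wrist force passes 120 N, or if a joint passes its speed limit or range.

## Robot

A 6-joint arm with a two-finger parallel gripper is mounted at the origin on the work surface. World frame = base frame: x ahead of the robot, y to its left, z up, the work surface at z = 0. Lengths are in m, angles in degrees, forces in N, time in s.
With the tool pointing down it reaches from about 0.35 to 0.875 m from the base axis. Payload 4.2 kg.
Tool frame: the origin (TCP) lies on the front face of the gripper's body, between the roots of the fingers; the fingertips stand finger_overhang ahead of it and the grasp point (between the pads) lies 51 mm ahead of it (finger_overhang is the distance from the TCP to the fingertips, in m); z points along the fingers, y is the line along which they close (so a half turn about z gives the same grasp; the last joint's range is limited). The gripper opens to 87 mm and grips with 3 to 60 N. Pads are 19 mm wide; open, the fingers measure 117 mm over their backs; the gripper's body (75 mm by 190 mm) begins 51 mm behind the grasp point.
Start: joints at [-52.964, 22.042, 0.453, 0, -68.411, -14.817], TCP at [0.236, -0.579, 0.292] pointing down, gripper open.
Joint ranges: [-179.83, 179.83], [-69.29, 118.12], [-61.27, 80.66], [-181.25, 117.63], [-171.15, -9.14], [-177.46, 177.46]. Speed limits (degrees/s): [159.86, 159.86, 180, 180, 180, 180].

## Interface

Orientations are given as a 3x3 rotation matrix whose columns are the frame's x, y, z axes.
In Python, from station import sense, capture, camera_model, finish_job, finger_overhang gives the robot as it stands. The module is installed in compiled form; this text tells all that it offers.
- The arm moves only by the tool jog_arm, never from a script. Its argument "rows" is a list that holds one entry, the list of rows, each a list of 4 numbers: the shift along the tool's x, y, z in m, then the turn about the tool's z in rad. A call has 1 to 20 rows; each row shifts and turns the commanded pose from where the row before left it, along the tool's axes as they then stand; what a row does not reach is not made up. A row lasts 1/8 s, in which the tool goes at most 62.5 mm and 10.7 degrees, less where a joint would pass 70% of its speed; a pose out of reach is approached as far as the arm can. A call is refused whole if a number of a shift passes 0.0625 or a number of a turn 0.188, either way. A call with a gripper value outside its range is refused whole. "claw" is the opening, from 0 (shut) to 1 (fully open), set as the call begins (left out, the last holds). The fingers move at their own pace and stop on an object; the grip force is fixed at half the most. Time passes only in rows, so rows that do not move let the fingers close. It gives the time, the measured TCP pose, the force, the opening and the grip force at its end, in the units of the state.
- sense(): the state, without advancing time (a new reading comes with each control period).
- capture(name): name is "scene" or "side" or "wrist"; returns the picture (400x640x3 uint8, red, green, blue); there is no depth.
- camera_model(name): a dict with "fovy" (degrees; the focal length in pixels is half the picture's height over the tangent of half this angle, whatever the lens; pixels are square), "cx", "cy" (the principal point, pixels), "k1" (the pictures are not rectified: a ray, as slopes to the right and down, at radius r is drawn at 1 + k1 r^2 times it, then the intrinsics apply), "eye" and "rotation" of the camera in the world. Camera axes: x right, y down, z forward; pixel columns grow to the right and rows downward; lengths in m; the calibration is good to about 2 mm. A picture is of the moment at which its call begins: read the wrist's pose just before it. camera_model takes no time and is no camera call; for the wrist camera it gives the pose at the moment of the call.
- finish_job(): hands the job in; it is judged then, once.
The state is a dict: "time_s": time; "joints": joint angles; "joint_velocities": joint speeds; "effort": joint torques, N m; "tcp_pos": TCP position; "ee_rot": TCP orientation; "wrist_force": force on the tool from outside, world axes, zero at the start; "moment": the same for the moment, N m; "gripper_width": opening from 0.0 (shut) to 1.0 (fully open); "gripper_force": force on a finger pad.
Only numpy, scipy, OpenCV 4.12 (cv2) and the standard library are available. Lean on these libraries where they do the work, as an engineer would, in place of code of your own. Each camera call takes 0.05 s, during which the arm holds its last target. There are 200 camera calls.

## Working session

There is one attempt and no reset: what is moved stays moved. The work goes in short steps, Python scripts to look and compute and a tool call to move; the robot and the scene stay as the last step left them, time stands still between calls to the robot, and variables do not carry over. Pictures are saved under pics/ and viewed, at most 10 in all, crops included, and the job is handed in when it is done.

Besides the shell and the picture viewer there is one more tool, called after "Request:" by a JSON object that holds its "api" and its "payload". jog_arm: Moves the arm, as the interface text tells. Its arguments: {"type":"object","properties":{"rows":{"type":"array"},"claw":{"type":"number"}},"required":["rows"]}

```bash
mkdir -p pics; cat > h.py <<'E'
import numpy as np, cv2
from station import *
def ray(cam,u,v,m=None):
    m=m or camera_model(cam); f=200/np.tan(np.radians(m["fovy"])/2)
    d=np.array([(u-m["cx"])/f,(v-m["cy"])/f]); s=d.copy()
    for _ in range(30): s=d/(1+m["k1"]*(s@s))
    return np.array(m["eye"]),np.array(m["rotation"])@np.array([s[0],s[1],1])
def onz(cam,u,v,z,m=None):
    e,d=ray(cam,u,v,m); return e+d*(z-e[2])/d[2]
def proj(cam,p,m=None):
    m=m or camera_model(cam); f=200/np.tan(np.radians(m["fovy"])/2)
    c=np.array(m["rotation"]).T@(np.array(p)-m["eye"]); s=c[:2]/c[2]; s=s*(1+m["k1"]*(s@s)); return s*f+[m["cx"],m["cy"]]
def save(cam,n): 
    im=capture(cam); cv2.imwrite(f"pics/{n}.png",im[:,:,::-1]); return im
E
python3 - <<'E'
from h import *
a=save("scene","s0"); b=save("side","d0")
np.set_printoptions(precision=3,suppress=True)
for c in ("scene","side"): print(camera_model(c))
print(sense(),finger_overhang)
E
```

```text
{'fovy': 52.28775403602709, 'cx': 319.54914183496527, 'cy': 199.73961075771933, 'k1': -0.04658047099869989, 'eye': array([ 1.36 , -0.002,  0.718]), 'rotation': array([[-0.025,  0.604, -0.797],
       [ 1.   ,  0.004, -0.029],
       [-0.014, -0.797, -0.604]])}
{'fovy': 44.97971992584434, 'cx': 323.74003959299546, 'cy': 197.6882251750745, 'k1': -0.020021069333279178, 'eye': array([0.018, 1.052, 0.792]), 'rotation': array([[-0.879, -0.246,  0.409],
       [-0.477,  0.424, -0.77 ],
       [ 0.016, -0.871, -0.49 ]])}
{'time_s': 0.1, 'joints': array([-52.963,  22.087,   0.385,  -0.023, -68.411, -14.818]), 'joint_velocities': array([-0.031, -0.081,  0.194,  0.038, -0.108,  0.06 ]), 'effort': array([ -0.001, -39.169,  18.793,   4.232,   0.013,  -0.   ]), 'tcp_pos': array([ 0.236, -0.578,  0.291]), 'ee_rot': array([[-0.926, -0.378, -0.001],
       [-0.378,  0.926,  0.002],
       [ 0.   ,  0.002, -1.   ]]), 'wrist_force': array([-0.327,  0.029,  0.341]), 'moment': array([-0.068,  0.028,  0.017]), 'gripper_force': 0.0, 'gripper_width': 0.9942097407861933} 0.0697
```

View pics/s0.png

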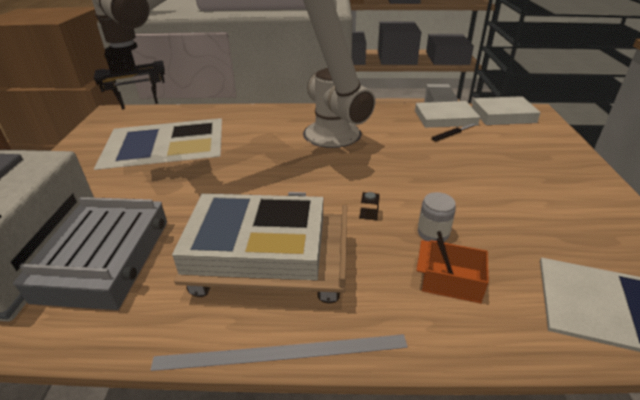

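View pics/d0.png

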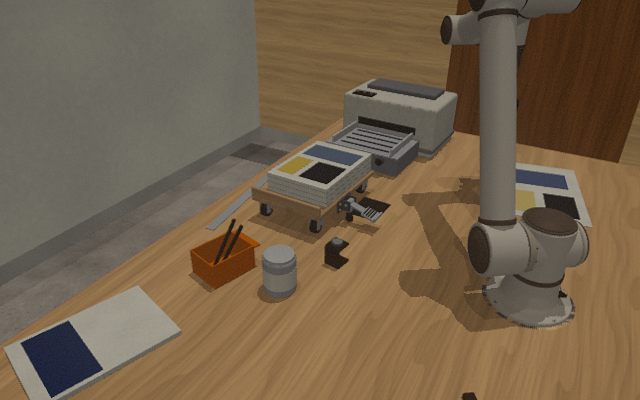

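The scene view shows the trolley at about (265,245), the machine bed on the left with buffers near (163,223) and (130,272), and the loupe at (370,205). The side view shows the pedal tread at about (375,209). I'll enlarge both for corner positions.

```bash
python3 - <<'E'
import cv2
a=cv2.imread("pics/s0.png")[180:310,110:400]; b=cv2.imread("pics/d0.png")[120:240,240:420]
cv2.imwrite("pics/s0c.png",cv2.resize(a,(783,351),interpolation=cv2.INTER_CUBIC))  # x2.7
cv2.imwrite("pics/d0c.png",cv2.resize(b,(792,528),interpolation=cv2.INTER_CUBIC)) # x4.4
E
```

```text
(no output)
```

View pics/s0c.png

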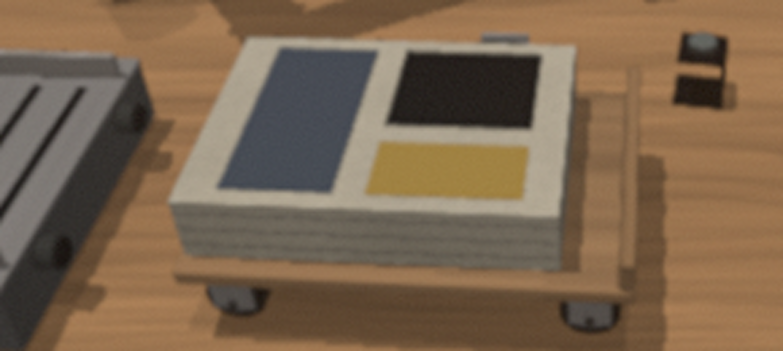

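View pics/d0c.png

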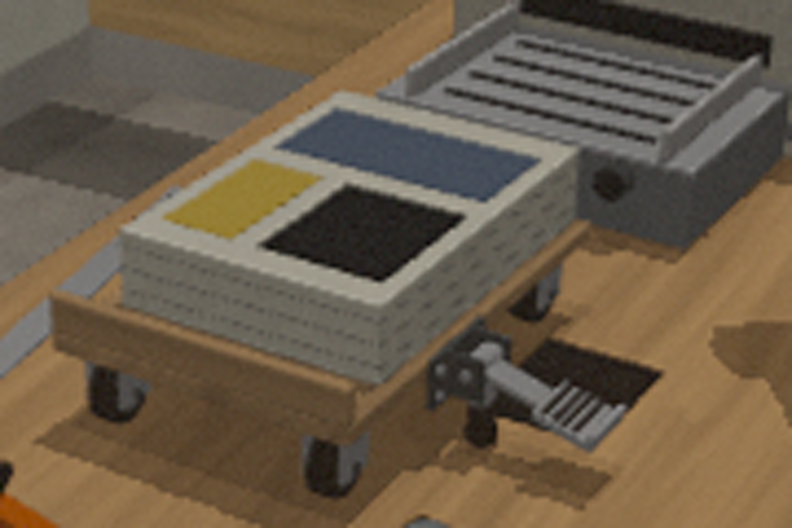

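Scene crop (scale 2.7, offset 110,180): rail's outer top edge runs (639,68)–(632,263), stack corners (248,38), (577,46), (563,216), (172,203), buffers (133,113), (55,252). Side crop (scale 4.4, offset 240,120): rail top corners (53,295) and (355,390), tread centre about (585,412), hinge about (487,355), visible buffer (612,184).

```bash
python3 - <<'E'
from h import *
np.set_printoptions(precision=4,suppress=True)
S=lambda u,v,z:onz("scene",110+u/2.7,180+v/2.7,z)
D=lambda u,v,z:onz("side",240+u/4.4,120+v/4.4,z)
st=[S(*p,.137) for p in((248,38),(577,46),(563,216),(172,203))]
sd=[D(*p,.137) for p in((578,152),(380,303),(122,232),(340,95))]
for n,q in(("scene",st),("side",sd)):
    q=np.array(q);print(n,q[:,:2].tolist(),q.mean(0)); print(np.linalg.norm(np.roll(q,-1,0)-q,axis=1))
    for a,b in((q[0],q[1]),(q[3],q[2])):
        d=(b-a)[:2]; print("axis deg",np.degrees(np.arctan2(d[1],d[0])))
r=[S(639,68,.107),S(632,263,.107)];print("rail scene",r,np.linalg.norm(r[0]-r[1]))
r=[D(53,295,.107),D(355,390,.107)];print("rail side",r,np.linalg.norm(r[0]-r[1]))
print("nose near corner",S(178,264,.077))
b=[S(133,113,.055),S(55,252,.055)];print("buf",b,np.linalg.norm(b[0]-b[1])); print("buf side",D(612,184,.055))
print("tread",D(585,412,.05),"hinge",D(487,350,.07),"pad",D(660,372,.003),D(600,425,.05))
print("loupe",onz("scene",370,216,0),"bin",onz("scene",453,245,.07),"tin",onz("scene",437,203,.105))
E
```

```text
scene [[0.572365952939439, -0.31652645246996775], [0.582635326352813, -0.019801476032748774], [0.7907987232544856, -0.026525239056489534], [0.7815595876351689, -0.32083477265825266]] [ 0.6818 -0.1709  0.137 ]
[0.2969 0.2083 0.2945 0.2092]
axis deg 88.01783790543179
axis deg 88.20192815791039
side [[0.5656614686704174, -0.31048297325030116], [0.5812910746232333, -0.025329280836335677], [0.7838369460866466, -0.026719933532910023], [0.7726771705278008, -0.31519834613841313]] [ 0.6759 -0.1694  0.137 ]
[0.2856 0.2026 0.2887 0.2071]
axis deg 86.86269085693532
axis deg 87.78461980373795
rail scene [array([0.5753, 0.0358, 0.107 ]), array([0.8089, 0.0243, 0.107 ])] 0.23380018857948345
rail side [array([0.8051, 0.0273, 0.107 ]), array([0.566 , 0.0353, 0.107 ])] 0.2391818157360288
nose near corner [ 0.7884 -0.3282  0.077 ]
buf [array([ 0.5814, -0.4407,  0.055 ]), array([ 0.7581, -0.4462,  0.055 ])] 0.1768167204270831
buf side [ 0.5846 -0.4367  0.055 ]
tread [ 0.4633 -0.1015  0.05  ] hinge [ 0.5429 -0.1125  0.07  ] pad [ 0.466  -0.2552  0.003 ] [ 0.4479 -0.091   0.05  ]
loupe [0.4862 0.1057 0.    ] bin [0.6749 0.278  0.07  ] tin [0.5626 0.2584 0.105 ]
```

Request:
{"api": "jog_arm", "payload": {"rows": [[[0, 0, 0, 0.14], [0, 0, 0, 0.14], [0, 0, 0, 0.14], [-0.0144, 0.0322, 0.005, 0], [-0.0144, 0.0322, 0.005, 0], [-0.0144, 0.0322, 0.005, 0], [-0.0144, 0.0322, 0.005, 0], [-0.0144, 0.0322, 0.005, 0], [-0.0144, 0.0322, 0.005, 0], [-0.0144, 0.0322, 0.005, 0], [-0.0144, 0.0322, 0.005, 0], [-0.0144, 0.0322, 0.005, 0], [-0.0144, 0.0322, 0.005, 0], [-0.0144, 0.0322, 0.005, 0], [-0.0144, 0.0322, 0.005, 0], [-0.0144, 0.0322, 0.005, 0], [-0.0144, 0.0322, 0.005, 0], [-0.0144, 0.0322, 0.005, 0], [0, 0, 0, 0], [0, 0, 0, 0]]], "claw": 1}}

```text
time_s: 2.6
tcp_pos: [0.4674, -0.1029, 0.217]
ee_rot: [[-0.999, 0.032, -0.001], [0.032, 0.999, -0.0], [0.001, -0.0, -1.0]]
wrist_force: [0.2, -0.3, 0.0]
gripper_width: 0.995
gripper_force: 0.0
```

```bash
python3 - <<'E'
from h import *
import json
np.set_printoptions(precision=4,suppress=True)
m=camera_model("wrist"); a=save("wrist","w0"); s=sense()
print(m, s["tcp_pos"],s["ee_rot"],s["wrist_force"],s["time_s"])
json.dump({k:np.array(v).tolist() for k,v in m.items()},open("w0.json","w"))
print(proj("wrist",[.469,-.1025,.05],m),proj("wrist",[.541,-.105,.066],m))
E
```

```text
{'fovy': 59.49342906761821, 'cx': 317.77152722476154, 'cy': 201.5468239656677, 'k1': 0.02244487825409543, 'eye': array([ 0.3842, -0.1002,  0.3096]), 'rotation': array([[ 0.033 ,  0.953 ,  0.3011],
       [ 0.9995, -0.0314, -0.0101],
       [-0.0002,  0.3013, -0.9535]])} [ 0.4673 -0.1032  0.2171] [[-0.9995  0.0328 -0.0006]
 [ 0.0328  0.9995  0.    ]
 [ 0.0006 -0.     -1.    ]] [0.0756 0.5515 0.0655] 2.65
[318.4334 204.9629] [318.2584 297.0949]
```

View pics/w0.png

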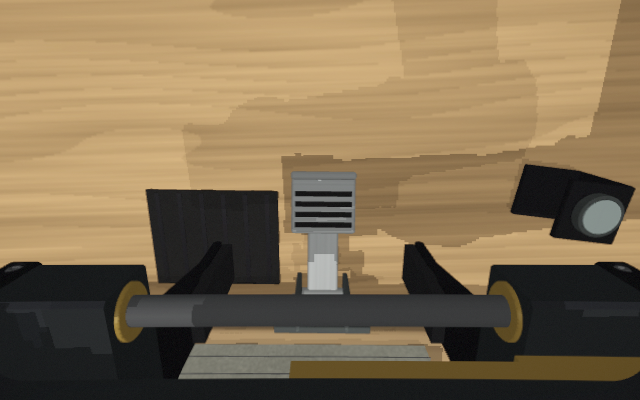

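The wrist view shows the tread plate spanning (292–355, 172–233), centred at (323.5, 204). That is about 4 mm to +y of my estimate. The pad is at (147–279, 190–283). I'll descend, then pinch the tread.

Request:
{"api": "jog_arm", "payload": {"rows": [[[-0.0015, 0.004, 0.015, 0], [0, 0, 0.015, 0], [0, 0, 0.015, 0], [0, 0, 0.015, 0], [0, 0, 0.015, 0], [0, 0, 0.015, 0], [0, 0, 0.015, 0], [0, 0, 0.014, 0], [0, 0, 0, 0], [0, 0, 0, 0]]]}}

```text
time_s: 3.9
tcp_pos: [0.4697, -0.099, 0.0986]
ee_rot: [[-0.999, 0.032, 0.001], [0.032, 0.999, -0.0], [-0.001, -0.0, -1.0]]
wrist_force: [-1.4, 0.5, -0.1]
gripper_width: 0.998
gripper_force: 0.0
```

Request:
{"api": "jog_arm", "payload": {"rows": [[[0, 0, 0, 0], [0, 0, 0, 0], [0, 0, 0, 0], [0, 0, 0, 0], [0, 0, 0, 0], [0, 0, 0, 0]]], "claw": 0}}

```text
time_s: 4.65
tcp_pos: [0.4694, -0.0989, 0.0983]
ee_rot: [[-0.999, 0.032, 0.0], [0.032, 0.999, -0.0], [-0.0, -0.0, -1.0]]
wrist_force: [0.7, -0.5, -0.0]
gripper_width: 0.566
gripper_force: 30.0
```

Request:
{"api": "jog_arm", "payload": {"rows": [[[0.001, 0, -0.006, 0], [0.001, 0, -0.006, 0], [0.001, 0, -0.006, 0], [0, 0, -0.006, 0], [-0.0005, 0, -0.006, 0], [-0.001, 0, -0.006, 0], [-0.0015, 0, -0.006, 0], [-0.002, 0, -0.006, 0], [-0.0025, 0, -0.006, 0], [0, 0, 0, 0]]]}}

```text
time_s: 5.9
tcp_pos: [0.4742, -0.099, 0.1526]
ee_rot: [[-0.999, 0.032, 0.001], [0.032, 0.999, 0.0], [-0.001, 0.0, -1.0]]
wrist_force: [3.4, -2.5, -3.4]
gripper_width: 0.568
gripper_force: 30.0
```

Request:
{"api": "jog_arm", "payload": {"rows": [[[0, 0, 0, 0], [0, 0, 0, 0], [0, 0, 0, 0], [0, 0, 0, 0], [0, 0, 0, 0]]], "claw": 1}}

```text
time_s: 6.52
tcp_pos: [0.4738, -0.0989, 0.1522]
ee_rot: [[-0.999, 0.032, -0.0], [0.032, 0.999, 0.0], [0.0, -0.0, -1.0]]
wrist_force: [0.1, -0.1, 0.2]
gripper_width: 0.978
gripper_force: 0.0
```

Request:
{"api": "jog_arm", "payload": {"rows": [[[0, 0, -0.02, 0], [0, 0, -0.03, 0], [0, 0, -0.04, 0], [0, 0, -0.03, 0], [0, 0, 0, 0]]], "claw": 1}}

```text
time_s: 7.15
tcp_pos: [0.475, -0.0989, 0.2748]
ee_rot: [[-0.999, 0.032, 0.006], [0.032, 0.999, 0.0], [-0.006, 0.001, -1.0]]
wrist_force: [-0.3, -0.1, 0.4]
gripper_width: 0.998
gripper_force: 0.0
```

```bash
python3 - <<'E'
from h import *
np.set_printoptions(precision=4,suppress=True)
m=camera_model("wrist"); a=save("wrist","w1"); b=save("side","d1")
cv2.imwrite("pics/c1.png",np.hstack([cv2.resize(a[:,150:490],(340,400)),cv2.resize(b[130:250,260:398],(460,400))])[:,:,::-1])
print(proj("wrist",[.481,-.098,.115],m)-[150,0],(proj("side",[.481,-.098,.115])-[260,130])*400/120+[340,0])
E
```

```text
[169.186  212.0443] [701.2065 211.6703]
```

View pics/c1.png

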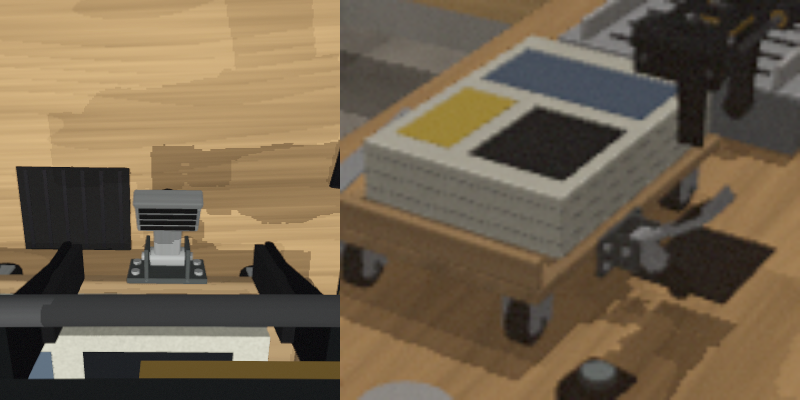

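The pedal sits fully up: the tread is at crop (168,212), exactly where it was predicted for z = 115 mm. Next I'll go behind the rail.

Request:
{"api": "jog_arm", "payload": {"rows": [[[-0.026, 0.021, 0, 0], [-0.026, 0.021, 0, 0], [-0.026, 0.021, 0, 0], [-0.026, 0.021, 0, 0], [-0.026, 0.021, 0, 0], [-0.026, 0.021, 0, 0], [-0.026, 0.021, 0, 0], [-0.026, 0.021, 0, 0], [0, 0, 0, 0], [0, 0, 0.024, 0], [0, 0, 0.024, 0], [0, 0, 0.024, 0], [0, 0, 0.024, 0], [0, 0, 0.024, 0], [0, 0, 0, 0], [0, 0, 0, 0]]], "claw": 0}}

```text
time_s: 9.25
tcp_pos: [0.6873, 0.0619, 0.1528]
ee_rot: [[-0.999, 0.032, 0.0], [0.032, 0.999, -0.0], [-0.0, -0.0, -1.0]]
wrist_force: [0.2, 0.5, -0.8]
gripper_width: 0.007
gripper_force: 0.0
```

Request:
{"api": "jog_arm", "payload": {"rows": [[[0, -0.003, 0, 0], [0, -0.003, 0, 0], [0, -0.003, 0, 0], [0, -0.003, 0, 0], [0, -0.003, 0, 0], [0, -0.003, 0, 0]]]}}

```text
time_s: 10.0
tcp_pos: [0.6866, 0.044, 0.1522]
ee_rot: [[-0.999, 0.032, -0.0], [0.032, 0.999, -0.0], [0.0, -0.0, -1.0]]
wrist_force: [-0.1, 0.1, 0.6]
gripper_width: 0.001
gripper_force: 0.0
```

Request:
{"api": "jog_arm", "payload": {"rows": [[[0, -0.002, 0, 0], [0, -0.002, 0, 0], [0, -0.003, 0, 0], [0, -0.004, 0, 0], [0, -0.004, 0, 0], [0, -0.004, 0, 0], [0, -0.004, 0, 0], [0, -0.004, 0, 0], [0, -0.004, 0, 0], [0, -0.004, 0, 0], [0, -0.004, 0, 0], [0, -0.004, 0, 0], [0, -0.004, 0, 0], [0, -0.004, 0, 0], [0, -0.004, 0, 0], [0, -0.004, 0, 0], [0, -0.004, 0, 0], [0, -0.004, 0, 0], [0, -0.004, 0, 0], [0, -0.004, 0, 0]]]}}

```text
time_s: 12.5
tcp_pos: [0.6842, -0.031, 0.1522]
ee_rot: [[-0.999, 0.032, -0.0], [0.032, 0.999, -0.0], [0.0, -0.0, -1.0]]
wrist_force: [-1.0, 3.5, 0.3]
gripper_width: 0.005
gripper_force: 1.6
```

Request:
{"api": "jog_arm", "payload": {"rows": [[[0, -0.003, 0, 0], [0, -0.003, 0, 0], [0, -0.0025, 0, 0], [0, -0.0025, 0, 0], [0, -0.0025, 0, 0], [0, -0.0025, 0, 0], [0, -0.0025, 0, 0], [0, -0.0025, 0, 0]]]}}

```text
time_s: 13.5
tcp_pos: [0.6836, -0.0518, 0.1523]
ee_rot: [[-0.999, 0.032, 0.0], [0.032, 0.999, -0.0], [-0.0, -0.0, -1.0]]
wrist_force: [-0.9, 2.1, -0.3]
gripper_width: 0.006
gripper_force: 1.4
```

Request:
{"api": "jog_arm", "payload": {"rows": [[[0, -0.002, 0, 0], [0, -0.002, 0, 0], [0, -0.002, 0, 0], [0, -0.002, 0, 0], [0, -0.002, 0, 0]]]}}

```text
time_s: 14.12
tcp_pos: [0.6832, -0.0618, 0.1523]
ee_rot: [[-0.999, 0.032, 0.0], [0.032, 0.999, -0.0], [-0.0, -0.0, -1.0]]
wrist_force: [-1.1, 2.4, 0.8]
gripper_width: 0.005
gripper_force: 1.4
```

Request:
{"api": "jog_arm", "payload": {"rows": [[[0, -0.002, 0, 0], [0, -0.0015, 0, 0], [0, -0.0015, 0, 0]]]}}

```text
time_s: 14.5
tcp_pos: [0.6831, -0.0651, 0.1523]
ee_rot: [[-0.999, 0.032, 0.001], [0.032, 0.999, 0.003], [-0.001, 0.003, -1.0]]
wrist_force: [-2.6, 10.9, 2.8]
gripper_width: 0.005
gripper_force: 5.6
```

Request:
{"api": "jog_arm", "payload": {"rows": [[[0, -0.0003, 0, 0], [0, 0, 0, 0], [0, 0, 0, 0]]]}}

```text
time_s: 14.88
tcp_pos: [0.6831, -0.065, 0.1523]
ee_rot: [[-1.0, 0.032, 0.001], [0.032, 0.999, 0.002], [-0.001, 0.002, -1.0]]
wrist_force: [-1.5, 9.2, 1.3]
gripper_width: 0.004
gripper_force: 4.5
```

```bash
python3 - <<'E'
from h import *
a=save("scene","s2"); b=save("side","d2")
A=cv2.resize(a[180:310,90:340],(750,390),interpolation=cv2.INTER_CUBIC)
cv2.imwrite("pics/s2c.png",A[:,:,::-1])
E
```

```text
(no output)
```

View pics/s2c.png

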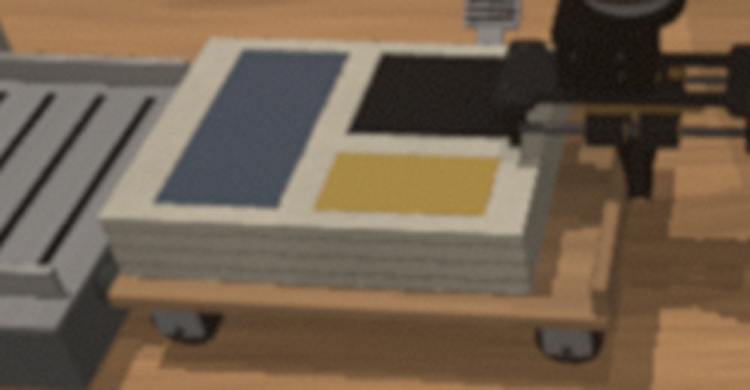

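The trolley's near nose corner, at crop (108,284), meets the near buffer, and the stack is still square. I'll check the robot-side buffer in the side view.

```bash
python3 - <<'E'
import cv2
b=cv2.imread("pics/d2.png")[110:235,270:430]
cv2.imwrite("pics/d2c.png",cv2.resize(b,(768,600),interpolation=cv2.INTER_CUBIC))
E
```

```text
(no output)
```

View pics/d2c.png

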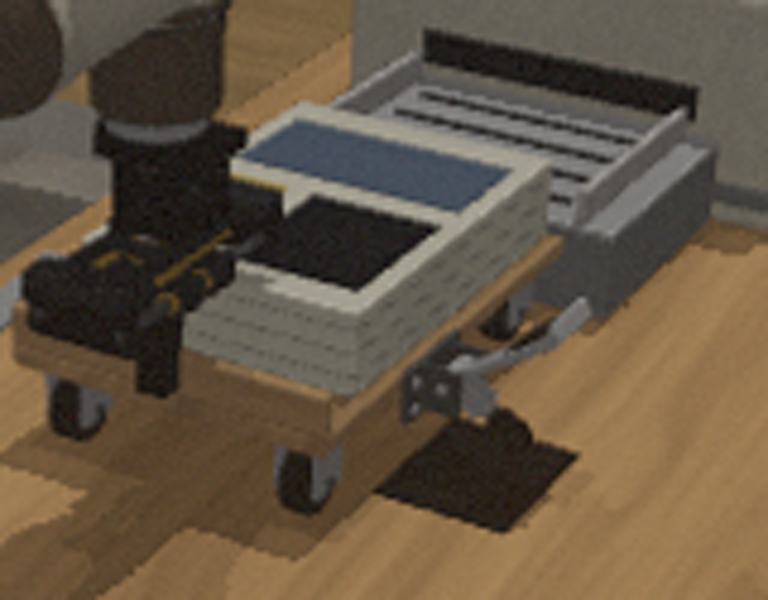

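Both views show the nose at the buffers, with its corner at crop (560,240). The pedal is up and its foot is above the pad at (512,425). I'll back off and go over to the tread.

Request:
{"api": "jog_arm", "payload": {"rows": [[[0, 0.002, 0, 0], [0, 0.004, 0, 0], [0, 0.008, 0, 0], [0, 0.016, 0, 0], [0, 0, -0.03, 0], [0, 0, -0.03, 0], [0, 0, -0.03, 0], [0, 0, -0.03, 0], [0.02, -0.0177, 0, 0], [0.02, -0.0177, 0, 0], [0.02, -0.0177, 0, 0], [0.02, -0.0177, 0, 0], [0.02, -0.0177, 0, 0], [0.02, -0.0177, 0, 0], [0.02, -0.0177, 0, 0], [0.02, -0.0177, 0, 0], [0.02, -0.0177, 0, 0], [0.02, -0.0177, 0, 0], [0, 0, 0, 0], [0, 0, 0, 0]]]}}

```text
time_s: 17.48
tcp_pos: [0.4785, -0.2078, 0.2724]
ee_rot: [[-0.999, 0.033, 0.001], [0.033, 0.999, -0.0], [-0.001, -0.0, -1.0]]
wrist_force: [-0.6, 0.1, -0.2]
gripper_width: 0.007
gripper_force: 0.0
```

```bash
python3 - <<'E'
from h import *
np.set_printoptions(precision=4,suppress=True)
s=sense(); m=camera_model("wrist"); a=save("wrist","w3"); b=save("scene","s3")
print(s["tcp_pos"],s["wrist_force"],s["time_s"])
print(proj("wrist",[.4775,-.205,.115],m)); 
for uv in((300,200),(340,200)): print(onz("wrist",*uv,.115,m))
cv2.imwrite("pics/c3.png",np.vstack([a[:,:],cv2.resize(b[180:260,90:346],(640,200))])[:,:,::-1])
E
```

```text
[ 0.4785 -0.2078  0.2724] [-0.6047  0.1206 -0.1946] 17.475
[321.5162 205.144 ]
[ 0.4729 -0.221   0.115 ]
[ 0.4739 -0.1911  0.115 ]
```

View pics/c3.png

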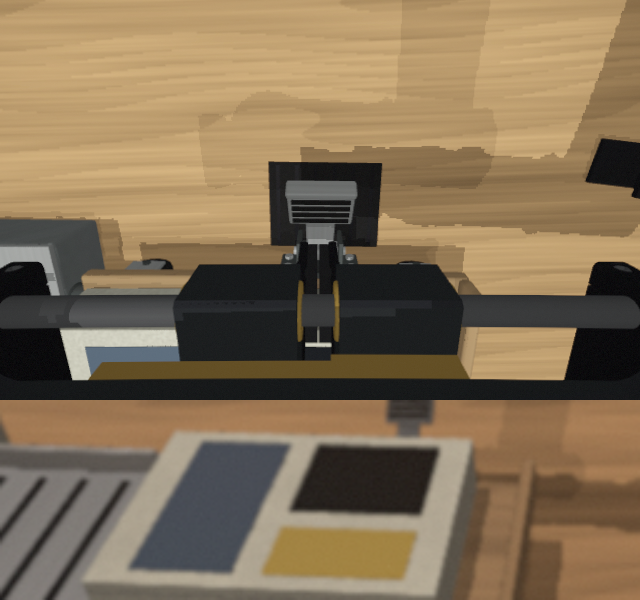

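The tread centre is at (321.5, 203), within a millimetre of the predicted (0.4775, -0.205). Wrist, scene and side views agree. Now I'll press down along the pedal's arc with the fingers shut.

Request:
{"api": "jog_arm", "payload": {"rows": [[[0, 0.0025, 0.02, 0], [0, 0, 0.02, 0], [0, 0, 0.02, 0], [0, 0, 0.015, 0], [0, 0, 0.01, 0], [0, 0, 0, 0]]]}}

```text
time_s: 18.32
tcp_pos: [0.4785, -0.2048, 0.1867]
ee_rot: [[-0.999, 0.032, -0.001], [0.032, 0.999, 0.0], [0.001, 0.0, -1.0]]
wrist_force: [0.4, 0.8, 0.4]
gripper_width: 0.01
gripper_force: 0.1
```

Request:
{"api": "jog_arm", "payload": {"rows": [[[0.002, 0, 0.003, 0], [0.002, 0, 0.003, 0], [0.0018, 0, 0.003, 0], [0.0015, 0, 0.003, 0], [0.0013, 0, 0.003, 0], [0.0012, 0, 0.003, 0], [0.001, 0, 0.003, 0], [0, 0, 0, 0]]]}}

```text
time_s: 19.32
tcp_pos: [0.4674, -0.2046, 0.1659]
ee_rot: [[-0.999, 0.032, -0.001], [0.032, 0.999, 0.0], [0.001, 0.0, -1.0]]
wrist_force: [-0.2, 0.3, 1.3]
gripper_width: 0.008
gripper_force: 0.2
```

Request:
{"api": "jog_arm", "payload": {"rows": [[[0.0007, 0, 0.002, 0], [0.0006, 0, 0.002, 0], [0.0005, 0, 0.002, 0], [0.0004, 0, 0.002, 0], [0.0003, 0, 0.002, 0], [0, 0, 0, 0]]]}}

```text
time_s: 20.08
tcp_pos: [0.4652, -0.2045, 0.156]
ee_rot: [[-0.999, 0.032, -0.0], [0.032, 0.999, 0.0], [0.0, 0.0, -1.0]]
wrist_force: [0.3, -0.3, 0.8]
gripper_width: 0.005
gripper_force: 0.2
```

Request:
{"api": "jog_arm", "payload": {"rows": [[[0.0003, 0, 0.001, 0], [0.0002, 0, 0.001, 0], [0.0002, 0, 0.001, 0], [0, 0, 0, 0]]]}}

```text
time_s: 20.58
tcp_pos: [0.4645, -0.2045, 0.1532]
ee_rot: [[-0.999, 0.032, -0.0], [0.032, 0.999, -0.0], [0.0, -0.0, -1.0]]
wrist_force: [-0.1, 0.2, 0.4]
gripper_width: 0.011
gripper_force: 0.2
```

Request:
{"api": "jog_arm", "payload": {"rows": [[[0.0003, 0, 0.001, 0], [0.0002, 0, 0.001, 0], [0, 0, 0.0005, 0], [0, 0, 0, 0]]]}}

```text
time_s: 21.08
tcp_pos: [0.464, -0.2045, 0.1507]
ee_rot: [[-0.999, 0.032, -0.0], [0.032, 0.999, 0.0], [0.0, 0.0, -1.0]]
wrist_force: [-0.2, -0.7, 0.2]
gripper_width: 0.005
gripper_force: 0.2
```

Request:
{"api": "jog_arm", "payload": {"rows": [[[0.0002, 0, 0.001, 0], [0.0002, 0, 0.001, 0], [0, 0, 0.0005, 0], [0, 0, 0, 0]]]}}

```text
time_s: 21.58
tcp_pos: [0.4636, -0.2045, 0.1482]
ee_rot: [[-0.999, 0.032, -0.0], [0.032, 0.999, 0.0], [0.0, 0.0, -1.0]]
wrist_force: [0.2, -0.1, 1.1]
gripper_width: 0.005
gripper_force: 0.2
```

Request:
{"api": "jog_arm", "payload": {"rows": [[[0.0001, 0, 0.001, 0], [0, 0, 0.001, 0], [0, 0, 0.0005, 0], [0, 0, 0, 0]]]}}

```text
time_s: 22.08
tcp_pos: [0.4634, -0.2045, 0.1458]
ee_rot: [[-0.999, 0.032, -0.0], [0.032, 0.999, 0.0], [0.0, 0.0, -1.0]]
wrist_force: [-0.2, 0.8, 1.5]
gripper_width: 0.004
gripper_force: 0.9
```

Request:
{"api": "jog_arm", "payload": {"rows": [[[0, 0, 0.001, 0], [0, 0, 0.001, 0], [0, 0, 0.0005, 0], [0, 0, 0, 0]]]}}

```text
time_s: 22.58
tcp_pos: [0.4632, -0.2045, 0.1437]
ee_rot: [[-0.999, 0.032, -0.001], [0.032, 0.999, -0.0], [0.001, -0.0, -1.0]]
wrist_force: [-3.0, 0.4, 6.6]
gripper_width: 0.003
gripper_force: 3.1
```

Request:
{"api": "jog_arm", "payload": {"rows": [[[0, 0, 0.0006, 0], [0, 0, 0.0006, 0], [0, 0, 0, 0], [0, 0, 0, 0]]]}}

```text
time_s: 23.08
tcp_pos: [0.4631, -0.2045, 0.1427]
ee_rot: [[-0.999, 0.032, -0.001], [0.032, 0.999, -0.0], [0.001, -0.0, -1.0]]
wrist_force: [-2.8, 0.8, 8.0]
gripper_width: 0.001
gripper_force: 3.7
```

Request:
{"api": "jog_arm", "payload": {"rows": [[[0, 0, 0.001, 0], [0, 0, 0.001, 0], [0, 0, 0, 0], [0, 0, 0, 0]]]}}

```text
time_s: 23.58
tcp_pos: [0.463, -0.2045, 0.1411]
ee_rot: [[-0.999, 0.032, -0.001], [0.032, 0.999, -0.0], [0.001, -0.0, -1.0]]
wrist_force: [-5.2, 2.1, 10.9]
gripper_width: 0.001
gripper_force: 5.5
```

Request:
{"api": "jog_arm", "payload": {"rows": [[[0, 0, 0.001, 0], [0, 0, 0.001, 0], [0, 0, 0, 0], [0, 0, 0, 0]]]}}

```text
time_s: 24.08
tcp_pos: [0.4629, -0.2045, 0.1396]
ee_rot: [[-0.999, 0.032, -0.001], [0.032, 0.999, -0.0], [0.001, -0.0, -1.0]]
wrist_force: [-5.4, 2.3, 13.3]
gripper_width: 0.006
gripper_force: 7.1
```

```bash
python3 -c "
from station import *
for _ in range(4): print(sense()['wrist_force'].round(1)); capture('wrist')"
```

```text
[-5.4  2.3 13.3]
[-4.9  3.5 14.8]
[-5.5  1.6 14.6]
[-5.6  3.6 14.3]
```

Request:
{"api": "jog_arm", "payload": {"rows": [[[0, 0, 0.0006, 0], [0, 0, 0, 0], [0, 0, 0, 0]]]}}

```text
time_s: 24.65
tcp_pos: [0.4628, -0.2045, 0.1394]
ee_rot: [[-1.0, 0.031, -0.001], [0.031, 1.0, -0.0], [0.001, -0.0, -1.0]]
wrist_force: [-6.1, 3.0, 16.4]
gripper_width: 0.002
gripper_force: 8.4
```

Request:
{"api": "jog_arm", "payload": {"rows": [[[0, 0, -0.001, 0], [0, 0, -0.002, 0], [0, 0, -0.003, 0], [0, 0, -0.01, 0], [0, 0, -0.03, 0], [0, 0, -0.04, 0], [0, 0, -0.04, 0], [0, 0, 0, 0], [0, 0, 0, 0]]]}}

```text
time_s: 25.78
tcp_pos: [0.4631, -0.2043, 0.2632]
ee_rot: [[-0.999, 0.033, -0.0], [0.033, 0.999, 0.001], [0.0, 0.001, -1.0]]
wrist_force: [-0.3, -0.6, -0.7]
gripper_width: 0.001
gripper_force: 0.0
```

```bash
python3 - <<'E'
from h import *
a=capture("wrist"); b=save("side","d4"); c=save("scene","s4"); s=sense(); print(s["wrist_force"],s["time_s"])
L=np.vstack([cv2.resize(a[100:300,160:480],(400,250)),cv2.resize(c[180:310,90:340],(400,208))])
R=cv2.resize(b[120:235,300:400],(400,458),interpolation=cv2.INTER_CUBIC)
cv2.imwrite("pics/c4.png",np.hstack([L,R])[:,:,::-1])
E
```

```text
[ 0.76726011 -0.52303685 -0.9541005 ] 25.925
```

View pics/c4.png

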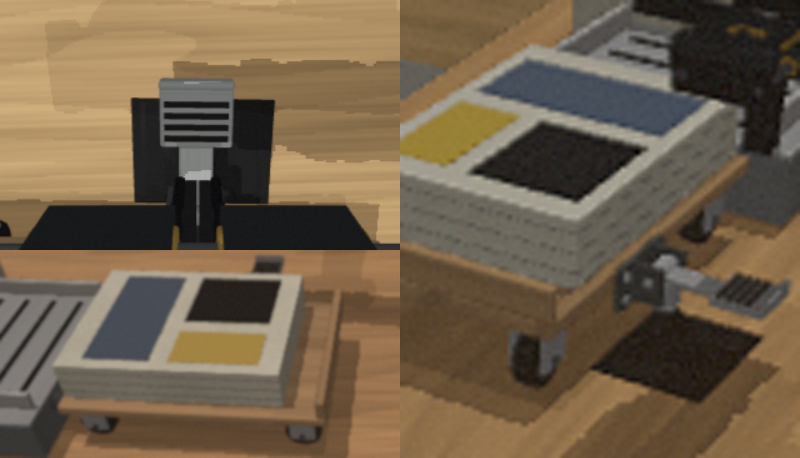

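The pedal stays down, roughly level (right crop (745,290)), with its foot over the pad, and the stack is square. I'll check numerically that the trolley didn't roll back since it was pressed home.

```bash
python3 - <<'E'
from h import *
g=lambda n:cv2.imread(f"pics/{n}.png",0)
t=g("s2")[190:280,125:230]
for n in("s2","s3","s4"):
    r=cv2.resize(g(n)[180:290,115:240],None,fx=8,fy=8,interpolation=cv2.INTER_CUBIC)
    print(n,np.array(cv2.minMaxLoc(cv2.matchTemplate(r,cv2.resize(t,None,fx=8,fy=8,interpolation=cv2.INTER_CUBIC),5))[3])/8-10)
E
```

```text
s2 [0. 0.]
s3 [0. 0.]
s4 [0. 0.]
```

The trolley hasn't moved since it was pressed home, so I'm handing the job in.

```bash
python3 -c "
from station import *
print(finish_job())"
```

```text
the job is handed in; nothing more can be done
None
```

The job is handed in at about 26 s: the pedal sprang fully up, the trolley was rolled against the buffers until the push rose to about 10 N, and the brake was pressed on the pad to about 16 N. The pedal stayed down after release, the trolley didn't roll back and the stack is square, but I saw the nose meet only the near buffer; the robot-side one was too hidden to confirm.

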